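# Lock the open quarter-turn stud of a control-box cover

### The job

One of the three quarter-turn studs on the blue cover of the control box is still open and stands proud, showing its orange band. Push that stud in against its spring, turn it clockwise to its stop so that it locks, and let go: it must stay down by itself.

Things in the scene. Friction and masses are not known exactly. Their poses are not given: they have to be found in the camera images.
- enclosure: Control box fixed to the table: grey, 105 x 280 mm, flat blue cover whose top is 100 mm above the table. Origin: centre of its underside; y along its length, z up. Three black studs stand in a row along y, at -100, 0 and +100 mm. The two locked ones have their wings across the row; the open one stands 8 mm higher, shows an orange band, its wing along the row.
- stud_grip (a point): Grip point of the OPEN stud, on its axis; moves with it. A stud: round collar 34 mm wide, on it an upright wing bar 36 long, 14 thick, 30 mm high. The point is 10 mm below the wing's top, 20 mm above the collar, at start 147 mm above the table. x runs along the wing, y across its thickness, z up. Grip it across the thickness from above, fingertips just above the collar or touching it.
- stud_push (a joint): How far the open stud is pushed straight down, m: 0 = proud (start), 0.016 = bottom stop. Spring: 3 N at 0, 6 N at 0.008, 9 N at 0.016. It turns only while pushed in more than 0.012. Let go after the full turn, it rises to 0.008 and is caught there (locked, level with the other studs). Let go unturned it rises to 0, turned part-way it stays near 0.012.
- stud_turn (a joint): Turn of the open stud, rad, growing clockwise seen from above: 0 = open (start), 1.45 (83 degrees) = end stop. Let go anywhere between 1.15 and 1.45 it is caught and cannot turn back. Turning takes under 0.1 N m.

How it is judged:
By the outcome, as a careful person would: the job done as asked, in the order asked, and still so for the second after the job is handed in, with the robot touching nothing.
It also fails if it takes over 35 s, if anything falls off the work surface, if the arm or the gripper's body presses on something with over 40 N, if the wrist force passes 120 N, or if a joint passes its speed limit or range.

### The arm

A 6-joint arm with a two-finger parallel gripper is mounted at the origin on a cart in front of the work surface, level with it; the furniture and walls round the work are solid. World frame = base frame: x ahead of the robot, y to its left, z up, the work surface at z = 0. Lengths are in m, angles in rad, forces in N, time in s.
With the tool pointing down it reaches from about 0.35 to 0.775 m from the base axis. Payload 7.3 kg.
Tool frame: the origin (TCP) lies at the very end of the fingers, on their centre line; the grasp point (between the pads) lies 19 mm behind it; z points along the fingers, y is the line along which they close (so a half turn about z gives the same grasp; the last joint's range is limited). The gripper opens to 92 mm and grips with 3 to 60 N. Pads are 19 mm wide; open, the fingers measure 130 mm over their backs; the gripper's body (75 mm by 190 mm) begins 47 mm behind the grasp point.
Start: joints at [1.073, 0.342, 1.524, -0, 1.275, -0.146], TCP at [0.181, 0.493, 0.227] pointing down, gripper open.
Joint ranges: [-2.53, 2.53], [-0.77, 2.02], [0.04, 2.7], [-1, 4.14], [0.28, 2.66], [-3.11, 3.11]. Speed limits (rad/s): [2.57, 2.57, 3.14, 3.14, 3.14, 3.14].

### API

Orientations are given as [roll, pitch, yaw] about the fixed x, y, z axes, in that order (R = Rz(yaw) Ry(pitch) Rx(roll)).
In Python, from cell import robot gives the robot as it stands.
- The arm moves only by the tool apply_moves, never from a script. Its argument "motion" is text: rows parted by semicolons, each of 7 numbers parted by spaces: the opening in per cent of the stroke, from 0 (shut) to 100 (fully open), then the shift along the tool's x, y, z in cm, then the turn, a rotation vector about the tool's x, y, z in rad. A call has 1 to 20 rows; each row shifts and turns the commanded pose from where the row before left it, along the tool's axes as they then stand; what a row does not reach is not made up. A row lasts 1/8 s, in which the tool goes at most 62.5 mm and 10.7 degrees, less where a joint would pass 70% of its speed; a pose out of reach is approached as far as the arm can. A call with a gripper value outside its range is refused whole. The fingers move at their own pace and stop on an object; "force" is the grip in N (left out, the last holds). Time passes only in rows, so rows that do not move let the fingers close. It gives the time, the measured TCP pose, the force, the opening and the grip force at its end, in the units of the state.
- robot.observe(): the state, without advancing time (a new reading comes with each control period).
- robot.read_camera(name): name is "side" or "top" or "wrist"; returns a dict with "img" (384x512x3 uint8, red, green, blue), "fovy" (degrees; the focal length in pixels is half the picture's height over the tangent of half this angle, whatever the lens; pixels are square), "cx", "cy" (the principal point, pixels), "k1" (the pictures are not rectified: a ray, as slopes to the right and down, at radius r is drawn at 1 + k1 r^2 times it, then the intrinsics apply), "R" (3x3) and "t" (3): a world point X has camera coordinates R X + t; the wrist camera has in their place "hand_eye" (4x4, takes a point from camera to tool coordinates, whose origin is the TCP and whose axes are the flange's). Camera axes: x right, y down, z forward; pixel columns grow to the right and rows downward; lengths in m; the calibration is good to about 2 mm. A picture is of the moment at which its call begins: read the wrist's pose just before it. There is no depth.
- robot.hand_in(): hands the job in; it is judged then, once.
Trained networks look in a picture, given as the dict that the camera call returned (one of the last four; its "shot" number tells which), for a name from the list of things; names that differ only in an ending like _2 or _b are one class to them, and where a whole thing is asked for, a point or a joint stands for the part that bears it (a point fixed in the world has none). Each returns a list of dicts, best first, with "score" (0 to 1); they miss things now and then, are a little off and sometimes report something else, mostly with a low value. They report only what shows in the picture. A call takes as long as a camera call.
- robot.search_frame(target, picture): "centre" ([x, y, z] in m, in world coordinates, good to about 4 mm: the middle of the surface that is visible of it).
- robot.trace(target, picture): "pixels" (384x512 bool, what is visible of it).
The state is a dict: "time": time; "qpos": joint angles; "qvel": joint speeds; "joint_efforts": joint torques, N m; "tool_pos": TCP position; "tool_rot": TCP orientation; "contact_force": force on the tool from outside, world axes, zero at the start; "torque": the same for the moment, N m; "opening": finger opening in m; "grip_force": force on a finger pad.
Only numpy, scipy, OpenCV 4.12 (cv2) and the standard library are available. Lean on these libraries where they do the work, as an engineer would, in place of code of your own. Each camera call takes 0.05 s, during which the arm holds its last target. There are 200 camera calls.

## Working session

There is one attempt and no reset: what is moved stays moved. The work goes in short steps, Python scripts to look and compute and a tool call to move; the robot and the scene stay as the last step left them, time stands still between calls to the robot, and variables do not carry over. Pictures are saved under pics/ and viewed, at most 10 in all, crops included, and the job is handed in when it is done.

Besides the shell and the picture viewer there is one more tool, called as name(argument=value, ...), one argument or row to a line, values as JSON. apply_moves: Moves the arm, as the interface text tells. Its arguments: {"type":"object","properties":{"motion":{"type":"string"},"force":{"type":"number"}},"required":["motion"]}

```bash
mkdir -p pics
cat > h.py <<'E'
import numpy as np, cv2
from cell import robot
def snap(n,fn=None):
    p=robot.read_camera(n)
    if fn: cv2.imwrite('pics/'+fn,cv2.cvtColor(p['img'],cv2.COLOR_RGB2BGR))
    return p
E
python3 - <<'E'
from h import *
s=robot.observe();print({k:np.round(v,3) for k,v in s.items()})
a=snap('top','t.png');b=snap('side','s.png')
im=np.hstack([a['img'],b['img']]);cv2.imwrite('pics/ab.png',cv2.cvtColor(cv2.resize(im,(800,300)),cv2.COLOR_RGB2BGR))
for p in(a,b):
  for t in('enclosure','stud_grip'):
    print(t,[(r['score'],np.round(r['centre'],3)) for r in robot.search_frame(t,p)])
  print([ (r['score'],r['pixels'].sum(),np.argwhere(r['pixels']).mean(0)) for r in robot.trace('stud_grip',p)])
E
```

```text
{'time': np.float64(0.0), 'qpos': array([ 1.073,  0.343,  1.525, -0.   ,  1.275, -0.146]), 'qvel': array([ 0.001, -0.   , -0.   ,  0.   , -0.   , -0.001]), 'joint_efforts': array([  0.   , -43.125, -24.422,   0.072,   0.056,  -0.   ]), 'tool_pos': array([0.181, 0.492, 0.226]), 'tool_rot': array([-3.14, -0.  ,  2.79]), 'contact_force': array([-0.455,  0.32 ,  0.094]), 'torque': array([-0.009, -0.04 , -0.049]), 'grip_force': np.float64(0.0), 'opening': np.float64(0.092)}
enclosure [(0.81, array([ 0.621, -0.031,  0.104]))]
stud_grip [(0.72, array([ 0.623, -0.025,  0.153]))]
[(0.6, np.int64(183), array([168.10928962, 264.05464481]))]
enclosure [(0.69, array([ 0.601, -0.086,  0.086]))]
stud_grip [(0.65, array([ 0.617, -0.035,  0.144]))]
[(0.83, np.int64(360), array([186.34166667, 268.28611111]))]
```

View pics/ab.png

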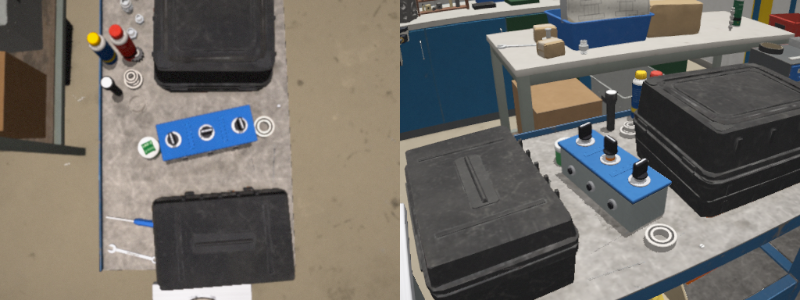

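```bash
cat >> h.py <<'E'
def ray(p,u,v):
    f=p['img'].shape[0]/2/np.tan(np.radians(p['fovy'])/2)
    d=np.array([(u-p['cx'])/f,(v-p['cy'])/f]);r=d.copy()
    for _ in range(20): r=d/(1+p['k1']*(r@r))
    return np.append(r,1)
def at_z(p,u,v,z):
    R,t=np.array(p['R']),np.array(p['t']);c=-R.T@t;d=R.T@ray(p,u,v)
    return c+d*(z-c[2])/d[2]
def tri(obs):
    A=np.zeros((3,3));b=np.zeros(3)
    for p,u,v in obs:
        R,t=np.array(p['R']),np.array(p['t']);c=-R.T@t;d=R.T@ray(p,u,v);d/=np.linalg.norm(d)
        P=np.eye(3)-np.outer(d,d);A+=P;b+=P@c
    return np.linalg.solve(A,b)
E
python3 - <<'E'
from h import *
a=snap('top');b=snap('side')
hsv=cv2.cvtColor(a['img'],cv2.COLOR_RGB2HSV)
m=cv2.inRange(hsv,(100,140,80),(120,255,255));m[:,:180]=0;m[:110]=0;m[230:]=0
pts=np.argwhere(m)[:,::-1]
n,l,st,_=cv2.connectedComponentsWithStats(m);k=1+st[1:,4].argmax();pts=np.argwhere(l==k)[:,::-1]
w=np.array([at_z(a,u,v,.1)[:2] for u,v in pts],np.float32)
print(cv2.minAreaRect(w), -np.array(a['R']).T@a['t'])
for i,(p,y0,y1,x0,x1) in enumerate([(a,100,260,180,380),(b,60,380,0,512)]):
    c=p['img'][y0:y1,x0:x1];s=[4,1.5][i]
    cv2.imwrite(f'pics/c{i}.png',cv2.cvtColor(cv2.resize(c,None,fx=s if s<4 else 3.5,fy=s if s<4 else 3.5,interpolation=cv2.INTER_CUBIC),cv2.COLOR_RGB2BGR))
E
```

```text
((0.6269387602806091, -0.025386855006217957), (0.10960245877504349, 0.28697720170021057), 10.794238090515137) [ 0.53574269 -0.01738237  0.9755408 ]
```

View pics/c0.png

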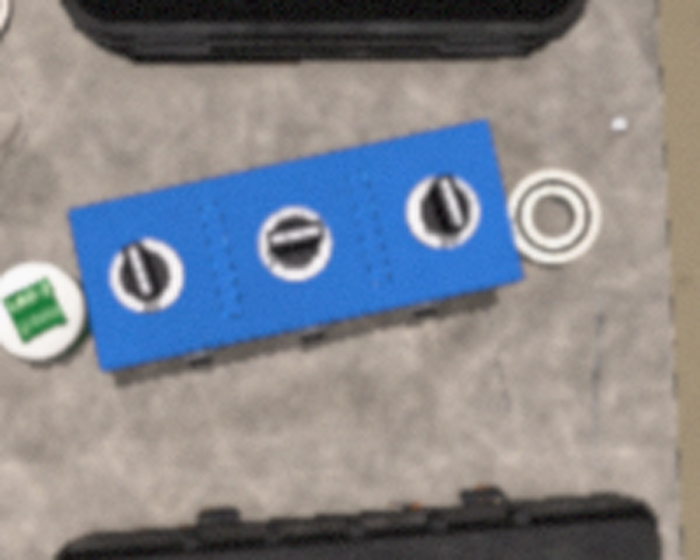

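View pics/c1.png

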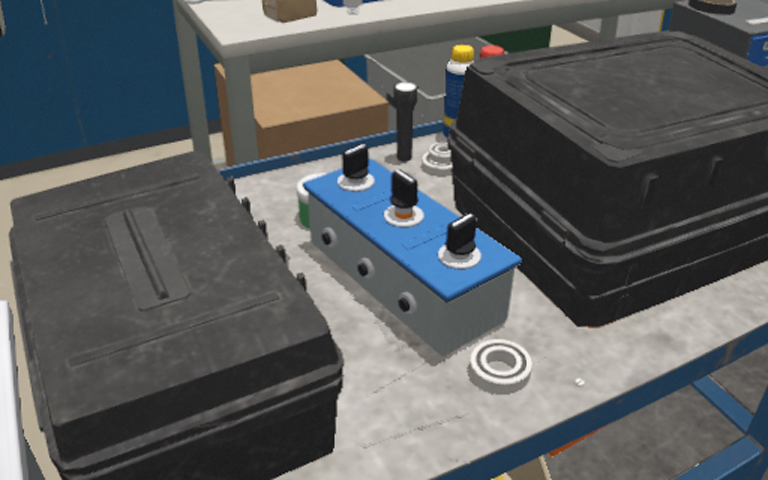

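Run:
```python
from h import *
a=snap('top');b=snap('side')
g=lambda u,v:(180+u/3.5,100+v/3.5)
print('near base corner',at_z(b,585/1.5,60+325/1.5,0), at_z(b,480/1.5,60+232/1.5,0))
for name,u,v in (('far low edge',300,58),('far top edge',300,22),('near edge',220,512),('near body',300,525)):
  print(name,[np.round(at_z(a,*g(u,v),z)[:2],3).tolist() for z in(0,.1,.15,.2,.25)])
# far case top corner in side (590,165)crop, near case top corner (340,350)
for name,u,v in (('far top',592,165),('near top right',338,352),('near top left',205,155)):
  print(name,[np.round(at_z(b,u/1.5,60+v/1.5,z)[:2],3).tolist() for z in(.1,.15,.2,.25)])
tg=[g(295,240)];print(at_z(a,*g(296,237),.157),at_z(a,*g(295,243),.118))
for s,p in(('a',a),('b',b)):
  r=robot.trace('stud_grip',p)[0]['pixels'];y,x=np.nonzero(r);print(s,x.min(),x.max(),y.min(),y.max(),x.mean(),y.mean())
s=robot.observe()
w=snap('wrist');print(np.round(w['hand_eye'],3),w['fovy'],w['k1'])
```

```text
near base corner [ 0.78556052 -0.1991053   0.        ] [0.77685023 0.02297232 0.        ]
far low edge [[0.777, -0.037], [0.752, -0.035], [0.74, -0.034], [0.727, -0.033], [0.715, -0.032]]
far top edge [[0.804, -0.037], [0.776, -0.035], [0.763, -0.034], [0.749, -0.033], [0.735, -0.032]]
near edge [[0.443, 0.031], [0.452, 0.026], [0.457, 0.023], [0.462, 0.021], [0.467, 0.018]]
near body [[0.432, -0.027], [0.443, -0.026], [0.448, -0.026], [0.453, -0.025], [0.459, -0.025]]
far top [[0.919, -0.027], [0.853, -0.094], [0.786, -0.16], [0.719, -0.227]]
near top right [[0.465, -0.205], [0.447, -0.253], [0.428, -0.3], [0.41, -0.348]]
near top left [[0.449, 0.229], [0.432, 0.136], [0.415, 0.042], [0.398, -0.052]]
[ 0.62539738 -0.02799593  0.157     ] [ 0.62577683 -0.02774855  0.118     ]
a 257 272 162 175 264.6545454545454 168.03636363636363
b 260 277 173 198 268.4 186.1038961038961
[[ 0.    -0.97  -0.244  0.065]
 [ 1.     0.     0.001  0.   ]
 [-0.001 -0.244  0.97  -0.159]
 [ 0.     0.     0.     1.   ]] 71.83836830529363 -0.008696735038536732
```

apply_moves(
  motion="100 -4.26 -2.39 0 0 0 0;100 -4.26 -2.39 0 0 0 0;100 -4.26 -2.39 0 0 0 0;100 -4.26 -2.39 0 0 0 0;100 -4.26 -2.39 0 0 0 0;100 -4.26 -2.39 0 0 0 0;100 -4.26 -2.39 0 0 0 0;100 -4.26 -2.39 0 0 0 0;100 -4.26 -2.39 0 0 0 0;100 -4.26 -2.39 0 0 0 0;100 -4.26 -2.39 0 0 0 0;100 -4.26 -2.39 0 0 0 0;100 -4.26 -2.39 0 0 0 0;100 -4.26 -2.39 0 0 0 0;100 0 0 0 0 0 0.171;100 0 0 0 0 0 0.171;100 0 0 0 0 0 0.171;100 0 0 0 0 0 0.171;100 0 0 0 0 0 0.171;100 0 0 0 0 0 0.171",
)

```text
time: 3.25
tool_pos: [0.6255, -0.0267, 0.2266]
tool_rot: [-3.142, -0.0, 1.758]
contact_force: [-0.3, -0.1, 0.3]
opening: 0.0917
grip_force: 0.0
```

```bash
cat >> h.py <<'E'
from scipy.spatial.transform import Rotation as Ro
def wcam(fn=None):
    s=robot.observe();w=snap('wrist',fn)
    T=np.eye(4);T[:3,:3]=Ro.from_euler('xyz',s['tool_rot']).as_matrix();T[:3,3]=s['tool_pos']
    C=np.linalg.inv(T@np.array(w['hand_eye']));w2=dict(w);w2['R']=C[:3,:3];w2['t']=C[:3,3]
    return s,w,w2
E
python3 - <<'E'
from h import *
s,w,w2=wcam('w1.png');print({k:np.round(v,3) for k,v in s.items()})
print([(r['score'],np.round(r['centre'],3)) for r in robot.search_frame('stud_grip',w)])
for r in robot.trace('stud_grip',w):
  m=r['pixels'].astype(np.uint8);y,x=np.nonzero(m);print(r['score'],m.sum(),x.min(),x.max(),y.min(),y.max())
E
```

```text
{'time': np.float64(3.25), 'qpos': array([-0.165,  0.531,  1.222,  0.   ,  1.389, -0.352]), 'qvel': array([ 1.000e-03, -1.000e-03,  0.000e+00, -1.000e-03,  1.000e-03,
        1.358e+00]), 'joint_efforts': array([-1.5000e-02, -5.3695e+01, -2.5502e+01,  6.0000e-02,  6.2000e-02,
       -1.8150e+00]), 'tool_pos': array([ 0.625, -0.027,  0.227]), 'tool_rot': array([-3.142, -0.   ,  1.758]), 'contact_force': array([-0.325, -0.123,  0.312]), 'torque': array([-0.09 ,  0.047, -0.05 ]), 'grip_force': np.float64(0.0), 'opening': np.float64(0.092)}
[(0.71, array([ 0.627, -0.024,  0.155]))]
0.61 1006 241 273 178 221
```

View pics/w1.png

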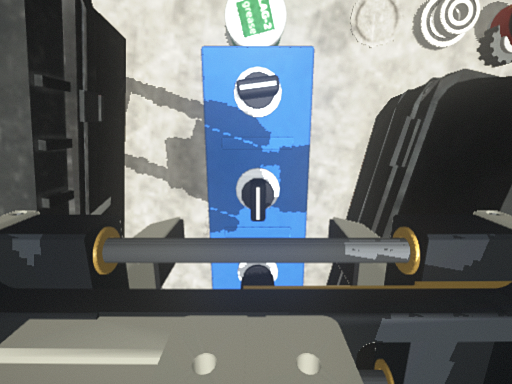

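Run:
```python
from h import *
s,w,w2=wcam();print(s['tool_pos'],s['tool_rot'])
im=w['img'];hsv=cv2.cvtColor(im,cv2.COLOR_RGB2HSV)
# white disc + black wing = not blue region inside cover window
sub=(slice(160,236),slice(225,292))
nb=((hsv[...,1]<90)).astype(np.uint8)
n,l,st,c=cv2.connectedComponentsWithStats(nb[sub]);print(st[1:].tolist())
wh=((im.min(2)>200)).astype(np.uint8)[sub]
n,l,st,c=cv2.connectedComponentsWithStats(wh)
for k in range(1,n):
  if st[k,4]>20:
    y,x=np.nonzero(l==k);print('white',st[k].tolist(),c[k]+[225,160],cv2.minAreaRect(np.c_[x,y].astype(np.float32)))
for u,v,z in((258,190,.1),(258,203,.157),(258,186,.157),(258,221,.157)): print(u,v,at_z(w2,u,v,z))
# cover edges rows -> axis line & yaw
L=[];Rr=[]
for v in range(50,225,5):
  b=np.nonzero((hsv[v,180:340,0]>100)&(hsv[v,180:340,0]<120)&(hsv[v,180:340,1]>120))[0]
  L.append(at_z(w2,180+b.min(),v,.1)[:2]);Rr.append(at_z(w2,181+b.max(),v,.1)[:2])
for e in(L,Rr):
  e=np.array(e,np.float32);f=cv2.fitLine(e,cv2.DIST_HUBER,0,.001,.001).ravel();print(f, np.degrees(np.arctan2(f[1],f[0])))
```

```text
[ 0.62541672 -0.02675367  0.22662016] [-3.14140176e+00 -1.41637220e-04  1.76674546e+00]
[[11, 8, 44, 53, 1469]]
white [15, 9, 40, 29, 367] [264.07901907 178.4359673 ] ((38.136863708496094, 19.45610237121582), (41.5678596496582, 20.351987838745117), 27.21611213684082)
white [12, 22, 8, 10, 33] [239.90909091 185.6969697 ] ((14.680411338806152, 25.469072341918945), (5.076731204986572, 9.848857879638672), 23.96249008178711)
white [31, 27, 4, 33, 128] [257.5 203. ] ((32.5, 43.0), (32.0, 3.0), 90.0)
258 190 [ 0.62825079 -0.02761081  0.1       ]
258 203 [ 0.6275686  -0.02632679  0.157     ]
258 186 [ 0.62449706 -0.01101815  0.157     ]
258 221 [ 0.63093207 -0.04308964  0.157     ]
[ 0.19061328 -0.9816652   0.5636002   0.01592529] -79.01142
[ 0.18566886 -0.9826124   0.6711388   0.0392384 ] -79.299866
```

Run:
```python
import cv2
i=cv2.imread('pics/w1.png')[150:245,200:320];cv2.imwrite('pics/w1c.png',cv2.resize(i,None,fx=6,fy=6,interpolation=cv2.INTER_NEAREST))
```

```text
(no output)
```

View pics/w1c.png

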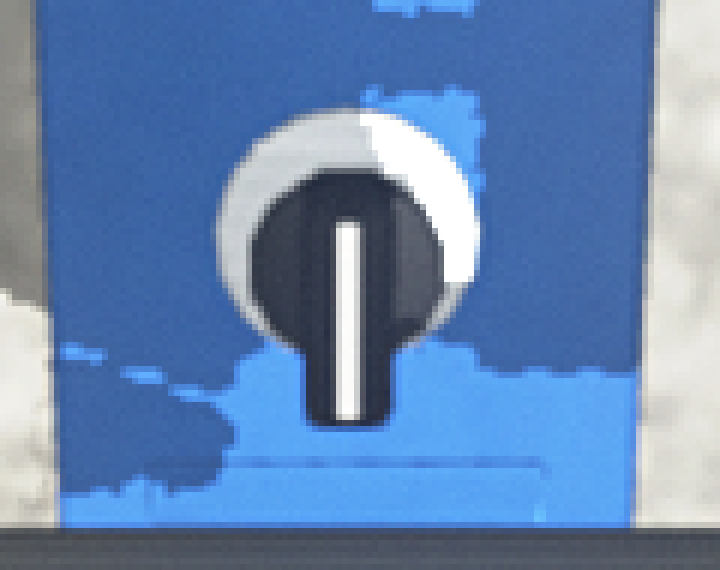

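apply_moves(
  motion="100 0 0.22 1.9 0 0 -0.006;100 0 0 2 0 0 0;100 0 0 2 0 0 0;100 0 0 2 0 0 0;100 0 0 1 0 0 0;100 0 0 0.8 0 0 0;100 0 0 0 0 0 0;100 0 0 0 0 0 0",
  force=30,
)

```text
time: 4.45
tool_pos: [0.628, -0.0264, 0.1304]
tool_rot: [3.14, 0.0, 1.77]
contact_force: [-0.1, -0.2, -0.2]
opening: 0.0918
grip_force: 0.0
```

apply_moves(
  motion="0 0 0 0 0 0 0;0 0 0 0 0 0 0;0 0 0 0 0 0 0;0 0 0 0 0 0 0;0 0 0 0 0 0 0;0 0 0 0 0 0 0",
  force=30,
)

```text
time: 5.2
tool_pos: [0.6276, -0.0263, 0.1297]
tool_rot: [3.142, -0.0, 1.77]
contact_force: [-0.0, 0.1, -0.0]
opening: 0.0363
grip_force: 0.0
```

apply_moves(
  motion="0 0 0 0 0 0 0;0 0 0 0 0 0 0;0 0 0 0 0 0 0;0 0 0 0 0 0 0;0 0 0 0 0 0 0",
  force=30,
)

```text
time: 5.82
tool_pos: [0.627, -0.0264, 0.1297]
tool_rot: [-3.14, -0.0, 1.77]
contact_force: [-4.5, -1.3, 2.5]
opening: 0.0139
grip_force: 30.0
```

apply_moves(
  motion="0 0 0 0.5 0 0 0;0 0 0 0.5 0 0 0;0 0 0 0.4 0 0 0;0 0 0 0.15 0 0 0;0 0 0 0 0 0 0;0 0 0 0 0 0 0",
)

```text
time: 6.58
tool_pos: [0.627, -0.0264, 0.1149]
tool_rot: [-3.141, -0.0, 1.77]
contact_force: [-6.2, -1.4, 7.2]
opening: 0.0139
grip_force: 30.0
```

apply_moves(
  motion="0 0 0 0.15 0 0 0;0 0 0 0.1 0 0 0;0 0 0 0 0 0 0;0 0 0 0 0 0 0",
)

```text
time: 7.08
tool_pos: [0.627, -0.0265, 0.1136]
tool_rot: [-3.141, 0.0, 1.77]
contact_force: [-9.6, -1.2, 14.3]
opening: 0.0135
grip_force: 30.0
```

apply_moves(
  motion="0 0 -0.06 0 0 0 0.1;0 0 0 0 0 0 0.15;0 0 0 0 0 0 0.15;0 0 0 0 0 0 0.15;0 0 0 0 0 0 0.15;0 0 0 0 0 0 0.15;0 0 0 0 0 0 0.15;0 0 0 0 0 0 0.15;0 0 0 0 0 0 0.15;0 0 0 0 0 0 0.1;0 0 0 0 0 0 0.05;0 0 0 0 0 0 0;0 0 0 0 0 0 0",
)

```text
time: 8.7
tool_pos: [0.6274, -0.0267, 0.1137]
tool_rot: [3.14, -0.002, 0.32]
contact_force: [-6.0, 0.1, 12.2]
opening: 0.0139
grip_force: 30.0
```

apply_moves(
  motion="0 0 0 0 0 0 0.03;0 0 0 0 0 0 0;0 0 0 0 0 0 0",
)

```text
time: 9.07
tool_pos: [0.6274, -0.0267, 0.1137]
tool_rot: [3.14, -0.002, 0.291]
contact_force: [-7.5, -0.5, 12.0]
opening: 0.0135
grip_force: 30.1
```

```bash
python3 -c "
from h import *
s=robot.observe();print(s['tool_rot'],s['torque'],s['contact_force'])"
```

```text
[ 3.14013397e+00 -1.61182547e-03  2.90765083e-01] [-0.25786429  1.31587795  0.32809305] [-7.51601343 -0.50146162 12.03892557]
```

apply_moves(
  motion="0 0 0 -0.3 0 0 -0.02;0 0 0 -0.3 0 0 0;0 0 0 0 0 0 0;60 0 0 0 0 0 0;60 0 0 0 0 0 0;60 0 0 0 0 0 0;60 0 0 0 0 0 0;60 0 0 0 0 0 0;60 0 0 0 0 0 0",
)

```text
time: 10.2
tool_pos: [0.6269, -0.0263, 0.1174]
tool_rot: [-3.141, 0.0, 0.31]
contact_force: [0.1, -0.2, 0.1]
opening: 0.0546
grip_force: 0.0
```

apply_moves(
  motion="60 0 0 -1 0 0 0;60 0 0 -2 0 0 0;60 0 0 -3 0 0 0;60 0 0 -4 0 0 0;60 0 0 -3 0 0 0;60 0 0 0 0 0 0;60 0 0 0 0 0 0",
)

```text
time: 11.08
tool_pos: [0.6266, -0.0264, 0.247]
tool_rot: [-3.141, 0.001, 0.31]
contact_force: [-0.4, -0.4, -0.6]
opening: 0.0549
grip_force: 0.0
```

Run:
```python
from h import *
s,w,w2=wcam();b=snap('side')
c=cv2.resize(b['img'][130:290,180:370],None,fx=2.4,fy=2.4,interpolation=cv2.INTER_CUBIC);d=cv2.resize(w['img'],(456,384)) 
d=cv2.resize(w['img'],(344,384))
cv2.imwrite('pics/e.png',cv2.cvtColor(np.hstack([c[:384],d]),cv2.COLOR_RGB2BGR));print(s['tool_pos'],s['contact_force'])
```

```text
[ 0.62657514 -0.02638205  0.24702451] [-0.42028625 -0.37372819 -0.5956255 ]
```

View pics/e.png

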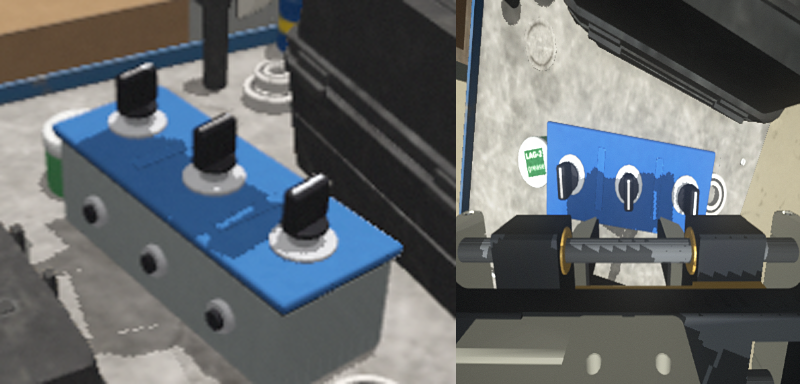

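The side view (stud at about 215,150) shows all three wings parallel across the row. The middle stud is level with the other two and no orange shows. The gripper is clear of everything.

```bash
python3 -c "
from cell import robot
print(robot.hand_in())"
```

```text
the job is handed in; nothing more can be done
None
```

The open middle stud was pushed in and turned clockwise to its stop; after release it stayed down, level with the other two and no orange showing, and the job is handed in at about 11 s.

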